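# Line up the store padlocks by size on the entrance ledge

## Robot

A 6-joint arm with a two-finger parallel gripper is mounted at the origin on the work surface. World frame = base frame: x ahead of the robot, y to its left, z up, the work surface at z = 0. Lengths are in mm, angles in degrees, forces in N, time in s.
With the tool pointing down it reaches from about 275 to 1000 mm from the base axis. Payload 8.4 kg.
Tool frame: the origin (TCP) lies between the finger pads; the fingertips stand ahead of it and the grasp point (between the pads) is the TCP (r.tip_extent is the y of the fingertips in the tool frame, in mm); y points along the fingers, z is the direction in which the jaws open and shut, and the axes are right-handed (so a half turn about y gives the same grasp; the last joint's range is limited). The gripper opens to 85 mm and grips with 20 to 120 N. Pads are 22 mm wide; open, the fingers measure 114 mm over their backs; the gripper's body (76 mm by 85 mm) begins 54 mm behind the grasp point. The pads swing forward as they close: fully open they stand 13 mm farther back than shut.
Start: joints at [68.675, 20.225, 93.587, -0, 66.188, -0.138], TCP at [225.892, 582.753, 250.281] pointing down, gripper open.
Joint ranges: [-150.9, 150.9], [-52.94, 120.26], [3.33, 152.33], [-74.26, 254.26], [0, 154.13], [-172.89, 172.89]. Speed limits (degrees/s): [127.2, 127.2, 159.86, 180, 180, 180].

## Interface

Orientations are given as [roll, pitch, yaw] about the fixed x, y, z axes, in that order (R = Rz(yaw) Ry(pitch) Rx(roll)).
In Python, from rig import r gives the robot as it stands.
- The arm moves only by the tool apply_moves, never from a script. Its argument "steps" is text: rows parted by semicolons, each of 7 numbers parted by spaces: the shift along the tool's x, y, z normalised to -1 to 1, where 1 is 0.1 m, then the turn, a rotation vector about the tool's x, y, z normalised to -1 to 1, where 1 is pi rad, then the opening, from -1 (shut) to 1 (fully open). In form: x y z ax ay az jaw; .... A call has 1 to 20 rows; each row shifts and turns the commanded pose from where the row before left it, along the tool's axes as they then stand; what a row does not reach is not made up. A row lasts 1/8 s, in which the tool goes at most 62.5 mm and 10.7 degrees, less where a joint would pass 70% of its speed; a pose out of reach is approached as far as the arm can. A call with a number of a shift or a turn outside -1 to 1 is refused whole. A call with a gripper value outside its range is refused whole. The fingers move at their own pace and stop on an object; "newtons" is the grip in N (left out, the last holds). Time passes only in rows, so rows that do not move let the fingers close. It gives the time, the measured TCP pose, the force and the opening at its end, in the units of the state.
- r.observe(): the state, without advancing time (a new reading comes with each control period).
- r.read_camera(name): name is "scene" or "top" or "wrist"; returns the picture (384x512x3 uint8, red, green, blue); there is no depth.
- r.calibration(name): a dict with "fx", "fy", "cx", "cy" (pixels), "camera_from_world" (4x4, takes a point from world to camera coordinates). Camera axes: x right, y up, looking along -z (the intrinsics and any distortion apply to the point x, -y, -z); pixel columns grow to the right and rows downward; lengths in mm; the calibration is good to about 2 mm. The wrist camera is an equidistant fisheye: a pixel r from the principal point sees the ray r / f radians off the axis. A picture is of the moment at which its call begins: read the wrist's pose just before it. calibration takes no time and is no camera call; for the wrist camera it gives the pose at the moment of the call.
- r.close_job(): hands the job in, once; it reports no verdict.
The state is a dict: "clock": time; "joint_positions": joint angles; "qvel": joint speeds; "effort": joint torques, N m; "eef_pos": TCP position; "tool_rot": TCP orientation; "ft_force": force on the tool from outside, world axes, zero at the start; "torque": the same for the moment, N m; "opening": finger opening in mm.
Only numpy, scipy, OpenCV 4.12 (cv2) and the standard library are available. Lean on these libraries where they do the work, as an engineer would, in place of code of your own. Each camera call takes 0.05 s, during which the arm holds its last target.

## Task

Line up the four brass padlocks in order of size on the black pads of the oak ledge, one standing upright in the middle of each pad, with the smallest on the pad next to the navy bowl and the largest at the far end next to the torch. Leave the bowl and the standing torch where they are, and let go of everything.

Things in the scene. Friction and masses are not known exactly. Their poses are not given: they have to be found in the camera images.
- padlock_small: the smallest of four loose brass padlocks, standing upright on its flat bottom with its steel U shackle on top. Brass body 34 mm wide (its y), 17 mm thick (its x), 30 mm high; 52 mm high over the shackle, which lies in the y-z plane, is thinner than the body and is locked shut; about 80 g. Origin: centre of its underside, z up.
- padlock_medium: the second smallest of four loose brass padlocks, standing upright on its flat bottom with its steel U shackle on top. Brass body 44 mm wide (its y), 20 mm thick (its x), 36 mm high; 60 mm high over the shackle, which lies in the y-z plane, is thinner than the body and is locked shut; about 140 g. Origin: centre of its underside, z up.
- padlock_large: the second largest of four loose brass padlocks, standing upright on its flat bottom with its steel U shackle on top. Brass body 54 mm wide (its y), 22 mm thick (its x), 42 mm high; 68 mm high over the shackle, which lies in the y-z plane, is thinner than the body and is locked shut; about 230 g. Origin: centre of its underside, z up.
- padlock_giant: the largest of four loose brass padlocks, standing upright on its flat bottom with its steel U shackle on top. Brass body 64 mm wide (its y), 25 mm thick (its x), 48 mm high; 76 mm high over the shackle, which lies in the y-z plane, is thinner than the body and is locked shut; about 360 g. Origin: centre of its underside, z up.
- pad_1: one of four identical round black pads, 60 mm across and 2 mm thick, in a straight row 85 mm apart along the middle of a fixed oak ledge (80 mm by 330 mm, top 12 mm above the marble). pad_1 to pad_4 follow one another along the row, pad_1 at the left (+y) end. Fixed. Origin: centre of its underside on the ledge, so its top is 2 mm above the origin; its y axis runs along the row towards pad_1, x across the row, away from the robot.
- pad_2: one of four identical round black pads, 60 mm across and 2 mm thick, in a straight row 85 mm apart along the middle of a fixed oak ledge (80 mm by 330 mm, top 12 mm above the marble). pad_1 to pad_4 follow one another along the row, pad_1 at the left (+y) end. Fixed. Origin: centre of its underside on the ledge, so its top is 2 mm above the origin; its y axis runs along the row towards pad_1, x across the row, away from the robot.
- pad_3: one of four identical round black pads, 60 mm across and 2 mm thick, in a straight row 85 mm apart along the middle of a fixed oak ledge (80 mm by 330 mm, top 12 mm above the marble). pad_1 to pad_4 follow one another along the row, pad_1 at the left (+y) end. Fixed. Origin: centre of its underside on the ledge, so its top is 2 mm above the origin; its y axis runs along the row towards pad_1, x across the row, away from the robot.
- pad_4: one of four identical round black pads, 60 mm across and 2 mm thick, in a straight row 85 mm apart along the middle of a fixed oak ledge (80 mm by 330 mm, top 12 mm above the marble). pad_1 to pad_4 follow one another along the row, pad_1 at the left (+y) end. Fixed. Origin: centre of its underside on the ledge, so its top is 2 mm above the origin; its y axis runs along the row towards pad_1, x across the row, away from the robot.
- bowl: navy blue round ceramic bowl, 110 mm across the rim, 45 mm high, loose, on the marble off one end of the row (about 130 mm from the end pad's centre); which end varies. It marks the end for the smallest padlock and must stay there. Origin: centre of its underside.
- torch: aluminium torch standing upright on its tail, lens up, 34 mm thick with a 42 mm head, 110 mm high, loose, on the marble off the other end of the row (about 130 mm from the end pad's centre). It must stay standing there. Origin: centre of its underside, z up.

How it is judged:
By the outcome, as a careful person would: the job done as asked, in the order asked, and still so for the second after the job is handed in, with the robot touching nothing.
It also fails if it takes over 106 s, if anything falls off the work surface, if the arm or the gripper's body presses on something with over 40 N, if the wrist force passes 120 N, or if a joint passes its speed limit or range.

## Working session

There is one attempt and no reset: what is moved stays moved. The work goes in short steps, Python scripts to look and compute and a tool call to move; the robot and the scene stay as the last step left them, time stands still between calls to the robot, and variables do not carry over. Pictures are saved under pics/ and viewed, and the job is handed in when it is done.

Besides the shell and the picture viewer there is one more tool, called after ">>>" as a command line: name --argument value ..., lists and objects as JSON in quotes. apply_moves: Moves the arm, as the interface text tells. Its arguments: {"type":"object","properties":{"steps":{"type":"string"},"newtons":{"type":"number"}},"required":["steps"]}

```bash
ls; mkdir -p pics; python3 - <<'E'
from rig import r
import cv2
print(r.observe()); print(r.tip_extent)
for n in ("scene","top","wrist"):
    c=r.calibration(n); print(n,c)
    cv2.imwrite(f"pics/a_{n}.png",r.read_camera(n)[:,:,::-1])
E
```

```text
pics
{'clock': 0.0, 'joint_positions': array([ 6.86751111e+01,  2.02623102e+01,  9.36281071e+01,  8.66842132e-04,
        6.61866250e+01, -1.36547925e-01]), 'qvel': array([ 0.02358281, -0.03763168,  0.1233056 ,  0.01367782,  0.05095024,
        0.05677631]), 'effort': array([ 1.92904699e-03, -6.05241823e+01, -3.42075169e+01,  8.11883228e-05,
        9.51086171e-03,  2.27425426e-05]), 'eef_pos': array([225.72554903, 582.35091629, 249.57081112]), 'tool_rot': array([-9.00770402e+01,  9.76178241e-04, -2.11886922e+01]), 'ft_force': array([-0.46288083,  0.36727364,  0.14354154]), 'torque': array([ 0.00722432, -0.02640441,  0.00445814]), 'opening': 85.42893769073886}
19.0
scene {'fx': 360.49991285511277, 'fy': 360.49991285511277, 'cx': 257.1713030786357, 'cy': 190.74541420532745, 'camera_from_world': array([[ 1.08773682e-01,  9.94062015e-01, -2.99926460e-03,
        -7.36300367e+01],
       [-7.72876440e-01,  8.64675099e-02,  6.28637716e-01,
         3.99678265e+02],
       [ 6.25164214e-01, -6.60611782e-02,  7.77692501e-01,
        -1.12426929e+03],
       [ 0.00000000e+00,  0.00000000e+00
[... 288 characters left out ...]
34222531e-02,  2.06516432e-01,
        -5.34639111e+02],
       [-2.06479235e-01, -4.11542767e-03,  9.78442328e-01,
        -1.04906208e+03],
       [ 0.00000000e+00,  0.00000000e+00,  0.00000000e+00,
         1.00000000e+00]])}
wrist {'fx': 297.3186396354542, 'fy': 297.3186396354542, 'cx': 254.16267245151224, 'cy': 192.00796127308192, 'camera_from_world': array([[ 3.61492271e-01,  9.32372871e-01, -2.04147770e-03,
        -6.24506261e+02],
       [-8.99327876e-01,  3.48100880e-01, -2.64641549e-01,
         3.46926796e+01],
       [-2.46033960e-01,  9.75018323e-02,  9.64344691e-01,
        -3.78768730e+02],
       [ 0.00000000e+00,  0.00000000e+00,  0.00000000e+00,
         1.00000000e+00]])}
```

View pics/a_scene.png

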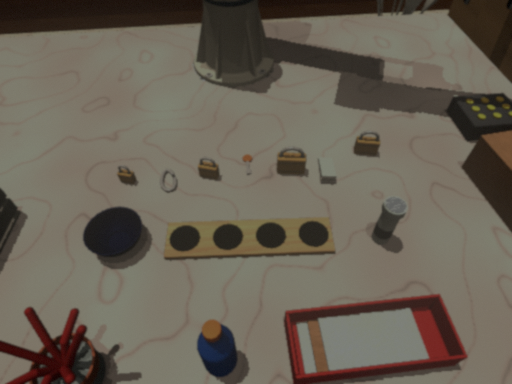

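View pics/a_top.png

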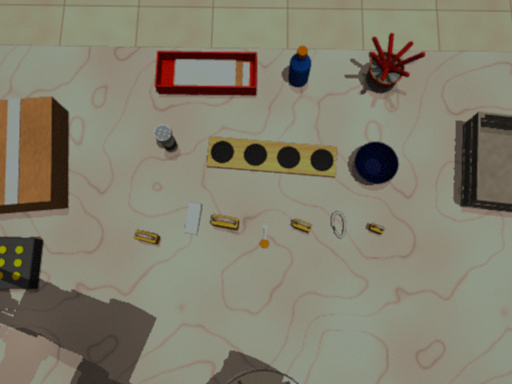

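View pics/a_wrist.png

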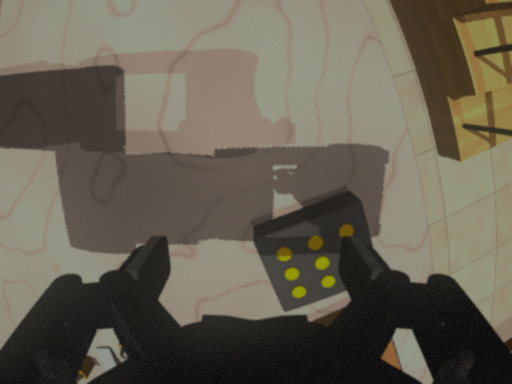

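The images show the row running left to right in the top view. The torch is at its left (+y) end and the bowl at its right, so the largest padlock goes on pad_1 and the smallest on pad_4. Next I measure.

```bash
cat > h.py <<'E'
import numpy as np, cv2
def ray(c,uv,fish=False):
    u,v=uv; x=(u-c['cx'])/c['fx']; y=(v-c['cy'])/c['fy']
    if fish:
        t=np.hypot(x,y); k=np.sin(t)/t if t>1e-9 else 1; d=np.array([x*k,-y*k,-np.cos(t)])
    else: d=np.array([x,-y,-1.])
    M=c['camera_from_world']; R=M[:3,:3]; C=-R.T@M[:3,3]
    return C,R.T@d
def onz(c,uv,z,fish=False):
    C,d=ray(c,uv,fish); return C+d*(z-C[2])/d[2]
def proj(c,P,fish=False):
    M=c['camera_from_world']; p=M[:3,:3]@np.asarray(P,float)+M[:3,3]; x,y,z=p[0],-p[1],-p[2]
    if fish:
        rr=np.hypot(x,y); t=np.arctan2(rr,z); k=t/rr if rr>1e-9 else 0; return np.array([c['cx']+c['fx']*x*k,c['cy']+c['fy']*y*k])
    return np.array([c['cx']+c['fx']*x/z,c['cy']+c['fy']*y/z])
E
python3 - <<'E'
from rig import r
from h import *
im=cv2.imread('pics/a_top.png'); c=r.calibration('top')
hsv=cv2.cvtColor(im,cv2.COLOR_BGR2HSV)
cv2.imwrite('pics/b_top.png',cv2.resize(im[120:260,120:400],None,fx=2.8,fy=2.8,interpolation=cv2.INTER_CUBIC))
print("ledge px",hsv[170,240],"brass",hsv[223,220],hsv[228,380])
m=((hsv[...,0]>12)&(hsv[...,0]<35)&(hsv[...,1]>130)).astype(np.uint8)
m=cv2.morphologyEx(m,cv2.MORPH_CLOSE,np.ones((3,3)))
n,l,st,ce=cv2.connectedComponentsWithStats(m)
for i in range(1,n):
    x,y,w,h,a=st[i]
    if a<20 or not(100<x<400 and 120<y<260): continue
    R=cv2.minAreaRect(np.argwhere(l==i)[:,::-1].astype(np.float32))
    print(st[i],np.round(ce[i],1),'rect',np.round(R[0],1),np.round(R[1],1),round(R[2],1),[np.round(onz(c,ce[i],z),0)[:2] for z in (0,20,40)])
g=cv2.cvtColor(im,cv2.COLOR_BGR2GRAY)
m=(g<60).astype(np.uint8)
n,l,st,ce=cv2.connectedComponentsWithStats(m)
for i in range(1,n):
    x,y,w,h,a=st[i]
    if a<200 or not(150<x<400 and 120<y<200): continue
    print('dark',st[i],np.round(ce[i],1),np.round(onz(c,ce[i],14),1))
E
```

```text
ledge px [ 26  39 131] brass [ 24 208 147] [14 49 88]
[ 207  137  130   35 1548] [261.  152.7] rect [271.4 156.5] [127.8  29.5] 4.5 [array([650.,  15.]), array([644.,  15.]), array([638.,  15.])]
[275 167  60  10 238] [306.  171.8] rect [304.7 170.9] [59.1  6.1] 4.8 [array([ 601., -100.]), array([595., -99.]), array([590., -97.])]
[211 215  28  15 208] [224.8 222.3] rect [224.5 221.4] [27.1 11. ] 10.6 [array([468., 103.]), array([465., 101.]), array([462.,  99.])]
[293 219  18  13 103] [300.5 225.9] rect [301.3 225.1] [17.7  8.9] 18.4 [array([461., -86.]), array([458., -85.]), array([456., -83.])]
[369 224  15  10  79] [375.2 228.8] rect [375.9 228.7] [13.9  6.7] 26.6 [array([ 456., -272.]), array([ 454., -267.]), array([ 451., -263.])]
[135 230  25  14 168] [148.1 237.2] rect [147.1 236.8] [24.3  9.2] 14.0 [array([428., 293.]), array([426., 287.]), array([423., 282.])]
[260 240   9   8  61] [264.1 243.4] rect [264.  243.5] [7. 8.] 90.0 [array([416.,   4.]), array([414.,   4.]), array([412.,   4.])]
dark [211 141  23  22 384] [221.8 151.5] [647.5 115.2  14. ]
dark [ 352  142   46   43 1563] [374.3 163.6] [ 620.8 -272.7   14. ]
dark [244 144  23  21 382] [255.  154.1] [641.7  30.4  14. ]
dark [277 147  23  21 379] [288.2 157. ] [635.3 -54.1  14. ]
dark [311 149  22  22 380] [321.5 159.6] [ 629.5 -138.8   14. ]
```

```bash
python3 -c "
import cv2
im=cv2.imread('pics/a_scene.png')
cv2.imwrite('pics/b_scene.png',cv2.resize(im[120:270,80:410],None,fx=2.4,fy=2.4,interpolation=cv2.INTER_CUBIC))"
```

```text
(no output)
```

View pics/b_top.png

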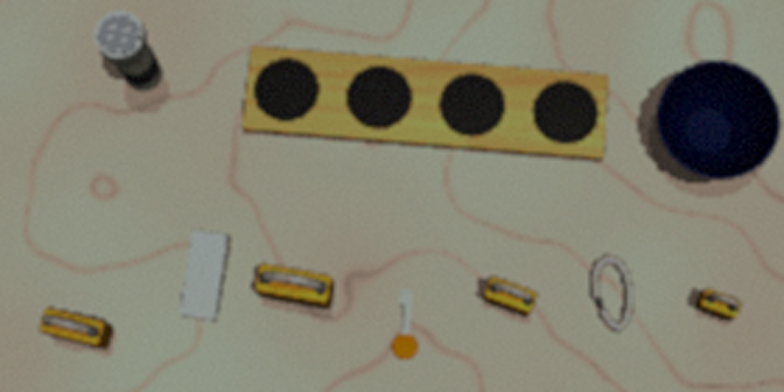

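View pics/b_scene.png

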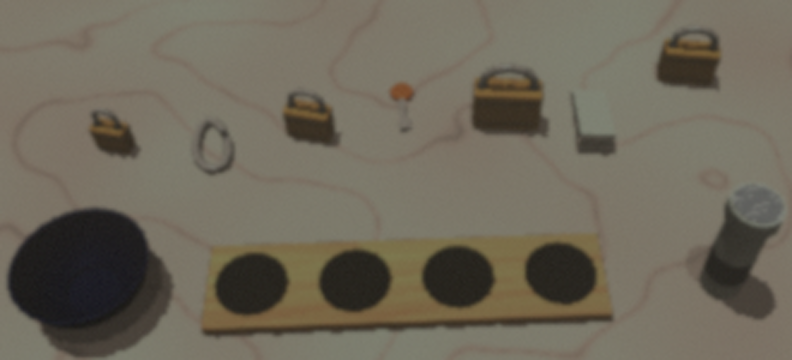

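```bash
cat > plan.py <<'E'
import numpy as np
from rig import r
def plan(targets,jaw,start=None):
    """targets: list of (x,y,z,yaw); prints rows"""
    o=r.observe(); p=np.array(o['eef_pos']) if start is None else np.array(start[:3],float)
    yw=o['tool_rot'][2] if start is None else start[3]
    rows=[]
    for t in targets:
        q=np.array(t[:3],float); dy=(t[3]-yw+180)%360-180
        n=max(int(np.ceil(np.linalg.norm(q-p)/60)),int(np.ceil(abs(dy)/10.4)),1)
        for k in range(n):
            d=(q-p)/(n-k); a=np.radians(yw); c,s=np.cos(a),np.sin(a)
            row=np.round([(d[0]*c+d[1]*s)/100,-d[2]/100,(-d[0]*s+d[1]*c)/100],3)
            ay=round(-(dy/n)/180,4)
            p=p+np.array([c*row[0]-s*row[2],s*row[0]+c*row[2],-row[1]])*100; yw-=ay*180
            rows.append("%g %g %g 0 %g 0 %g"%(*(row+0.),ay+0.,jaw))
    print("; ".join(rows)); print(len(rows),'rows end',np.round(p,1),round(yw,2)); 
E
python3 - <<'E'
from plan import *
plan([(414,284,170,-104)],1)
E
```

```text
0.354 0.1 -0.263 0 0.0575 0 1; 0.396 0.1 -0.195 0 0.0575 0 1; 0.424 0.1 -0.121 0 0.0575 0 1; 0.439 0.099 -0.042 0 0.0575 0 1; 0.439 0.1 0.037 0 0.0575 0 1; 0.426 0.099 0.116 0 0.0575 0 1; 0.398 0.1 0.19 0 0.0575 0 1; 0.357 0.099 0.258 0 0.0575 0 1
8 rows end [414. 284. 170.] -103.99
```

>>> apply_moves --steps "0.354 0.1 -0.263 0 0.0575 0 1; 0.396 0.1 -0.195 0 0.0575 0 1; 0.424 0.1 -0.121 0 0.0575 0 1; 0.439 0.099 -0.042 0 0.0575 0 1; 0.439 0.1 0.037 0 0.0575 0 1; 0.426 0.099 0.116 0 0.0575 0 1; 0.398 0.1 0.19 0 0.0575 0 1; 0.357 0.099 0.258 0 0.0575 0 1; 0 0 0 0 0 0 1; 0 0 0 0 0 0 1" --newtons 40

```text
clock: 1.4
eef_pos: [414.1, 284.5, 170.6]
tool_rot: [-90.0, 0.0, -104.0]
ft_force: [0.5, 1.0, -0.1]
opening: 85.3
```

```bash
cat > look.py <<'E'
import sys
from rig import r
from h import *
def look(name):
    c=r.calibration('wrist'); im=r.read_camera('wrist')[:,:,::-1].copy(); cv2.imwrite(f'pics/{name}.png',im)
    np.save('pics/'+name+'.npy',c,allow_pickle=True); o=r.observe()
    print(o['clock'],np.round(o['eef_pos'],1),np.round(o['tool_rot'],1),np.round(o['ft_force'],1),round(o['opening'],1))
    return c,im
E
python3 - <<'E'
from look import *
c,im=look('c1')
for P in [(424,284,0),(424,284,42)]: print(proj(c,P,True))
E
```

```text
1.45 [413.9 284.9 170.7] [ -90.     0.  -103.9] [ 0.1 -0.   0.5] 85.3
[263.587488   177.33030679]
[265.06283795 187.73134548]
```

View pics/c1.png

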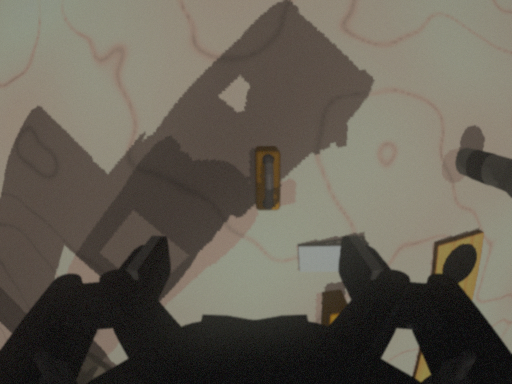

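The wrist view shows the padlock at (267,178), rows 147 to 210, standing almost square to the jaws.

```bash
cat >> look.py <<'E'
def brass(c,im,guess,h,rad=60,name=None):
    """contour of the body; top-face rect corners cast on z=h"""
    g=proj(c,(guess[0],guess[1],h),True)
    hsv=cv2.cvtColor(im,cv2.COLOR_BGR2HSV)
    m=((hsv[...,0]>8)&(hsv[...,0]<35)&(hsv[...,1]>110)).astype(np.uint8)
    m=cv2.morphologyEx(m,cv2.MORPH_CLOSE,np.ones((9,9)))
    n,l,st,ce=cv2.connectedComponentsWithStats(m)
    best=min((i for i in range(1,n) if st[i,4]>80),key=lambda i:np.hypot(*(ce[i]-g)))
    pts=cv2.findContours((l==best).astype(np.uint8),cv2.RETR_EXTERNAL,cv2.CHAIN_APPROX_NONE)[0][0][:,0].astype(float)
    W=np.array([onz(c,p,h,True)[:2] for p in pts],np.float32)
    (cx,cy),(w,hh),a=cv2.minAreaRect(W); 
    b=cv2.boxPoints(((cx,cy),(w,hh),a)); e=max([b[1]-b[0],b[2]-b[1]],key=np.linalg.norm)
    if e[1]<0:e=-e
    yaw=np.degrees(np.arctan2(-e[0],e[1]))
    C=ray(c,(c['cx'],c['cy']),True)[0]
    print('comp',st[best],'ctr px',np.round(ce[best],1),'centre',np.round([cx,cy],1),'size',np.round([w,hh],1),'yaw',round(yaw,1),'cam',np.round(C))
    return cx,cy,yaw
E
python3 - <<'E'
from look import *
c=np.load('pics/c1.npy',allow_pickle=True).item(); im=cv2.imread('pics/c1.png')
for h in (21,42): brass(c,im,(424,284),h)
cv2.imwrite('pics/c1z.png',cv2.resize(im[130:230,215:325],None,fx=6,fy=6,interpolation=cv2.INTER_CUBIC))
E
```

```text
comp [255 147  25  62 980] ctr px [266.7 174.1] centre [427.5 287. ] size [59.5 22.5] yaw -12.8 cam [430. 350. 294.]
comp [255 147  25  62 980] ctr px [266.7 174.1] centre [427.7 291.9] size [54.9 20.8] yaw -12.8 cam [430. 350. 294.]
```

View pics/c1z.png

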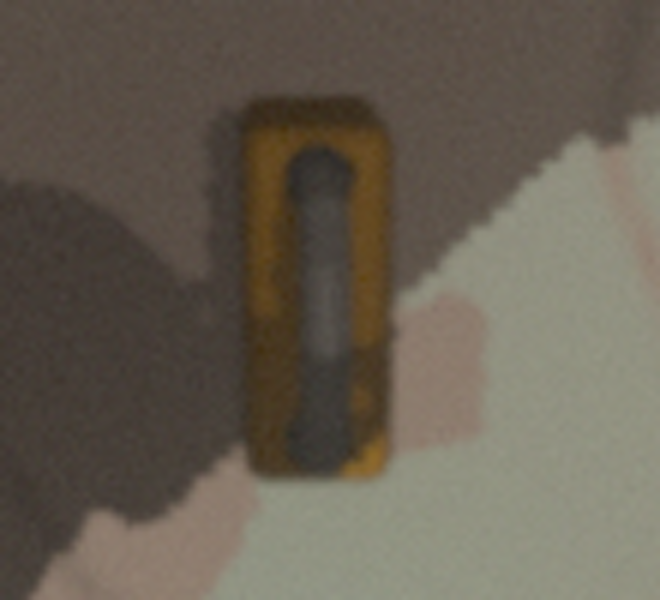

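```bash
python3 - <<'E'
from look import *
c=np.load('pics/c1.npy',allow_pickle=True).item()
print([np.round(onz(c,p,42,True),1) for p in [(267,209.3),(267,151),(256,180),(279.5,180)]], onz(c,(267,146.5),0,True))
E
```

```text
[array([421.1, 264.2,  42. ]), array([433.2, 315.1,  42. ]), array([418. , 292.7,  42. ]), array([437.9, 287.7,  42. ])] [ 4.34676011e+02  3.13724040e+02 -5.68434189e-14]
```

```bash
python3 - <<'E'
from plan import *
plan([(427.5,289.5,90,-102.8),(427.5,289.5,28,-102.8)],1)
E
```

```text
-0.039 0.404 0.06 0 -0.0031 0 1; -0.038 0.403 0.061 0 -0.0031 0 1; 0 0.31 0 0 0 0 1; 0 0.31 0 0 0 0 1
4 rows end [427.5 289.5  28. ] -102.79
```

>>> apply_moves --steps "-0.039 0.404 0.06 0 -0.0031 0 1; -0.038 0.403 0.061 0 -0.0031 0 1; 0 0 0 0 0 0 1; 0 0.31 0 0 0 0 1; 0 0.31 0 0 0 0 1; 0 0 0 0 0 0 1; 0 0 0 0 0 0 -1; 0 0 0 0 0 0 -1; 0 0 0 0 0 0 -1; 0 0 0 0 0 0 -1; 0 0 0 0 0 0 -1; 0 0 0 0 0 0 -1; 0 0 0 0 0 0 -1; 0 0 0 0 0 0 -1"

```text
clock: 3.2
eef_pos: [428.1, 289.3, 28.7]
tool_rot: [-90.0, 0.0, -102.9]
ft_force: [-1.3, -0.2, 8.4]
opening: 21.8
```

```bash
python3 - <<'E'
from plan import *
o=r.observe();print(o['eef_pos'],o['tool_rot'],o['ft_force'],o['opening'])
plan([(427.5,289.5,150,-102.8),(641.7,30.4,150,-94.06),(641.7,30.4,70,-94.06)],-1)
import cv2; cv2.imwrite('pics/c2.png',r.read_camera('wrist')[:,:,::-1])
E
```

```text
[428.10720716 289.26217378  28.74890502] [-8.99579166e+01  4.86412218e-02 -1.02875734e+02] [-1.31412095 -0.18952725  8.40467326] 21.762178154049803
0 -0.404 -0.002 0 -0.0001 0 -1; 0 -0.404 -0.002 0 -0.0001 0 -1; -0.001 -0.405 -0.002 0 -0.0001 0 -1; 0.342 0 0.444 0 -0.0081 0 -1; 0.353 0 0.435 0 -0.0081 0 -1; 0.364 0 0.426 0 -0.0081 0 -1; 0.375 0 0.416 0 -0.0081 0 -1; 0.385 0 0.407 0 -0.0081 0 -1; 0.395 0 0.397 0 -0.0081 0 -1; 0 0.4 0 0 0 0 -1; 0 0.4 0 0 0 0 -1
11 rows end [641.7  30.4  70. ] -94.07
```

View pics/c2.png

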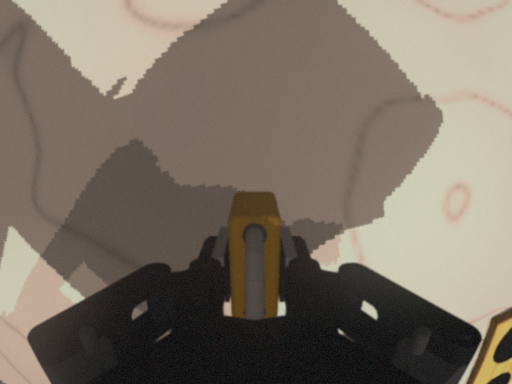

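>>> apply_moves --steps "0 -0.404 0 0 0 0 -1; 0 -0.404 0 0 0 0 -1; 0 -0.404 0 0 0 0 -1; 0.342 0 0.444 0 -0.0081 0 -1; 0.353 0 0.435 0 -0.0081 0 -1; 0.364 0 0.426 0 -0.0081 0 -1; 0.375 0 0.416 0 -0.0081 0 -1; 0.385 0 0.407 0 -0.0081 0 -1; 0.395 0 0.397 0 -0.0081 0 -1; 0 0 0 0 0 0 -1; 0 0.4 0 0 0 0 -1; 0 0.4 0 0 0 0 -1; 0 0 0 0 0 0 -1; 0 0 0 0 0 0 -1"

```text
clock: 5.0
eef_pos: [641.9, 30.2, 70.2]
tool_rot: [-90.0, 0.0, -94.1]
ft_force: [-0.1, 0.4, -2.0]
opening: 21.2
```

```bash
python3 - <<'E'
from look import *
c,im=look('c3')
from plan import plan
plan([(641.7,30.4,43,-94.06)],-1)
for P in [(647.5,115.2,14),(641.7,30.4,14),(635.3,-54.1,14),(629.5,-138.8,14)]: print(proj(c,P,True))
cv2.imwrite('pics/c3s.png',cv2.resize(r.read_camera('scene')[120:270,80:410,::-1],None,fx=2.4,fy=2.4))
E
```

```text
5.05 [642.5  30.1  70.9] [-89.9   0.  -94.1] [ 0.  -0.7 -2.5] 21.4
-0.002 0.279 -0.008 0 -0.0003 0 -1
1 rows end [641.7  30.4  43. ] -94.05
[252.75619793  82.77003621]
[253.31572665 218.4736278 ]
[253.02027015 320.78948133]
[253.5244769  386.19010821]
```

View pics/c3.png

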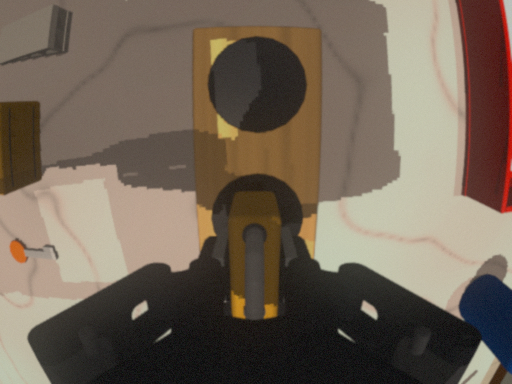

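View pics/c3s.png

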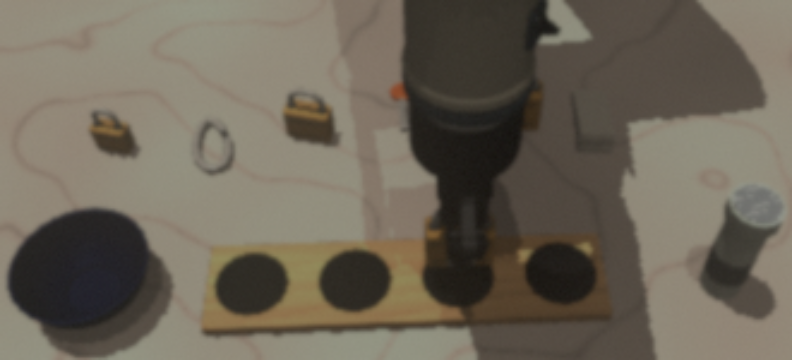

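The wrist view puts pad_1 at about (257,84), around 5 px right of where the top camera predicted. I compare both with the held padlock's own image.

```bash
python3 - <<'E'
from look import *
c=np.load('pics/c3.npy',allow_pickle=True).item(); im=cv2.imread('pics/c3.png')
g=cv2.cvtColor(im,cv2.COLOR_BGR2GRAY); hsv=cv2.cvtColor(im,cv2.COLOR_BGR2HSV)
a=np.radians(-4.06); X=np.array([np.cos(a),np.sin(a)]);Y=np.array([-X[1],X[0]])
# pad 1
m=((hsv[...,1]<90)&(g<75)).astype(np.uint8); m[:, :200]=0;m[:,315:]=0;m[140:]=0;m[:30]=0
n,l,st,ce=cv2.connectedComponentsWithStats(m); i=1+np.argmax(st[1:,4]);print(st[i],ce[i])
P=cv2.findContours((l==i).astype(np.uint8),0,cv2.CHAIN_APPROX_NONE)[0][0][:,0]
W=np.array([onz(c,p,14,True)[:2] for p in P],np.float32); print('pad1',cv2.minEnclosingCircle(W), onz(c,ce[i],14,True))
# ledge sides at row 110,  
for row in (50,100,150):
    s=np.where(hsv[row,150:370,1]>90)[0]+150; print(row,s.min(),s.max(), onz(c,(s.min(),row),12,True)[:2],onz(c,(s.max(),row),12,True)[:2])
# padlock expected corners, centre at tcp
t=np.array([642.5,30.1]); zb=70.9-28.7
for z in (zb,zb+42):
  for sx in (-11,11):
    print(z,sx,proj(c,(*(t+X*sx+Y*27),z),True))
for row in range(192,240,6): print(row,np.where(hsv[row,215:300,1]>100)[0][[0,-1]]+215)
cv2.imwrite('pics/c3z.png',cv2.resize(im[170:330,180:330],None,fx=4,fy=4,interpolation=cv2.INTER_CUBIC))
E
```

```text
[ 209   37   97   95 6980] [256.53209169  83.2252149 ]
pad1 ((649.8958129882812, 114.8242416381836), 29.16004753112793) [649.71782663 114.76313725  14.        ]
50 193 321 [612.70000983 139.73574109] [690.71713264 134.39439331]
100 193 321 [610.40739636 108.2392466 ] [688.47896113 102.7926135 ]
150 194 320 [608.06217383  77.20025184] [686.42580938  71.63640422]
42.2 -11 [233.86558943 189.62412157]
42.2 11 [275.49595938 189.58159991]
84.2 -11 [226.99108178 217.09387509]
84.2 11 [282.90457238 217.0250508 ]
192 [215 299]
198 [215 299]
204 [230 297]
210 [229 291]
216 [229 286]
222 [228 284]
228 [228 280]
234 [215 299]
```

View pics/c3z.png

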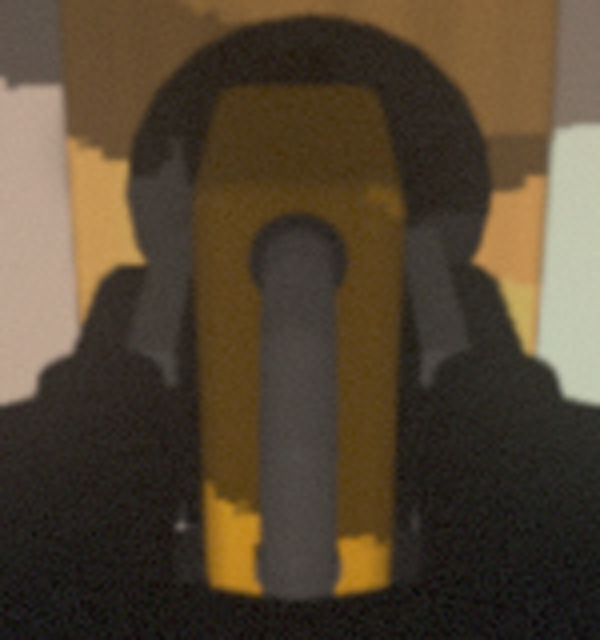

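The held padlock sits where the wrist camera predicts, so I trust that camera and shift all the pads by (+2.2, -0.4).

```bash
python3 - <<'E'
from plan import *
plan([(643.9,30.8,70,-94.06),(643.9,30.8,43.5,-94.06)],-1)
E
```

```text
-0.008 0.011 0.011 0 -0.0003 0 -1; 0 0.265 0 0 0 0 -1
2 rows end [643.9  30.8  43.5] -94.05
```

>>> apply_moves --steps "-0.008 0.005 0.014 0 0 0 -1; 0 0.2 0 0 0 0 -1; 0 0.06 0 0 0 0 -1; 0 0 0 0 0 0 -1; 0 0 0 0 0 0 -1"

```text
clock: 5.72
eef_pos: [642.2, 30.3, 42.6]
tool_rot: [-90.1, -0.0, -94.1]
ft_force: [-4.5, -0.3, 9.3]
opening: 21.4
```

>>> apply_moves --steps "0 -0.02 0.01 0 0 0 -1; 0 0 0 0 0 0 -1; 0 0 0 0 0 0 -1"

```text
clock: 6.1
eef_pos: [643.9, 30.3, 44.1]
tool_rot: [-90.0, -0.0, -94.1]
ft_force: [0.3, -0.5, -2.6]
opening: 21.5
```

>>> apply_moves --steps "0 0.011 0 0 0 0 -1; 0 0 0 0 0 0 -1; 0 0 0 0 0 0 0; 0 0 0 0 0 0 0.5; 0 0 0 0 0 0 1; 0 0 0 0 0 0 1; 0 0 0 0 0 0 1; 0 0 0 0 0 0 1; 0 -0.4 0 0 0 0 1; 0 -0.5 0 0 0 0 1; 0 0 0 0 0 0 1"

```text
clock: 7.48
eef_pos: [646.8, 30.4, 137.8]
tool_rot: [-89.6, 0.0, -94.1]
ft_force: [-0.2, -0.2, 0.4]
opening: 85.2
```

```bash
python3 - <<'E'
from look import *
c,im=look('c4')
from plan import plan
plan([(455,95,180,-100)],1)
E
```

```text
7.525 [645.3  30.4 135.5] [-89.8   0.  -94.1] [ 0.5 -0.2 -0.4] 85.4
-0.127 -0.111 -0.486 0 0.0082 0 1; -0.114 -0.111 -0.489 0 0.0082 0 1; -0.102 -0.111 -0.492 0 0.0082 0 1; -0.089 -0.112 -0.495 0 0.0082 0 1
4 rows end [455.  95. 180.] -100.03
```

View pics/c4.png

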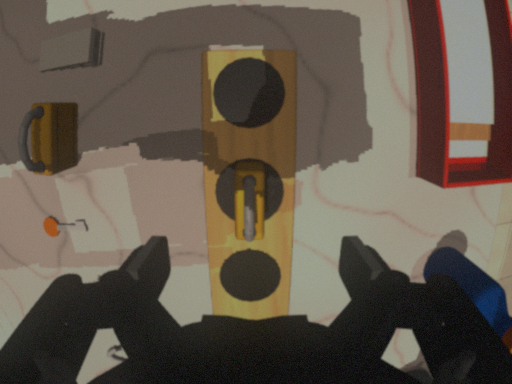

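The large padlock stands in the middle of pad_2, around (249,200). Next is the giant.

>>> apply_moves --steps "-0.127 -0.111 -0.486 0 0.0082 0 1; -0.114 -0.111 -0.489 0 0.0082 0 1; -0.102 -0.111 -0.492 0 0.0082 0 1; -0.089 -0.112 -0.495 0 0.0082 0 1; 0 0 0 0 0 0 1; 0 0 0 0 0 0 1; 0 0 0 0 0 0 1"

```text
clock: 8.4
eef_pos: [454.5, 94.7, 177.4]
tool_rot: [-90.0, -0.0, -100.0]
ft_force: [-0.0, 0.7, -0.8]
opening: 85.4
```

```bash
python3 - <<'E'
from look import *
c,im=look('d1')
brass(c,im,(463,100),48)
cv2.imwrite('pics/d1z.png',cv2.resize(im[120:270,180:350],None,fx=4,fy=4,interpolation=cv2.INTER_CUBIC))
E
```

```text
8.45 [454.4  94.7 177.5] [ -90.    -0.  -100.1] [ 0.7 -0.7  0.1] 85.2
comp [ 253  142   28   73 1404] ctr px [266.  176.6] centre [467.2 102.2] size [64.8 24.1] yaw -10.1 cam [466. 161. 301.]
```

View pics/d1z.png

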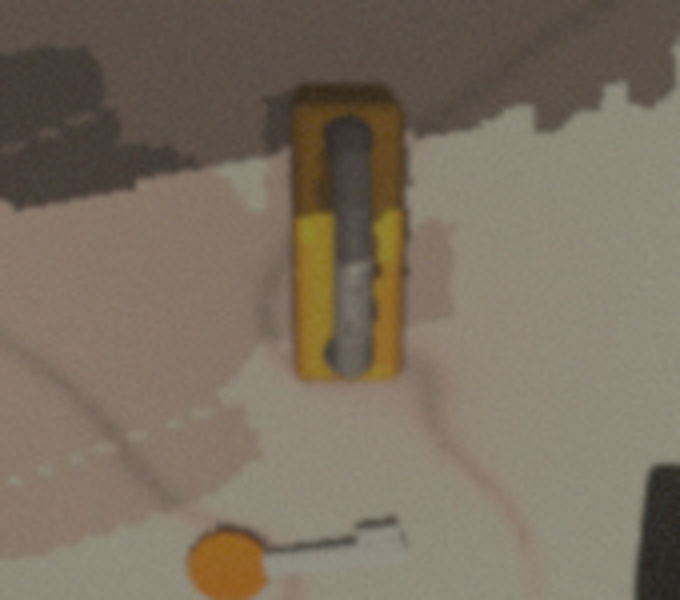

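```bash
python3 - <<'E'
from look import *
from plan import plan
c=np.load('pics/d1.npy',allow_pickle=True).item()
A=onz(c,(267,146),48,True);B=onz(c,(267.3,214.7),48,True);m=(A+B)/2;print(A,B,m)
plan([(m[0],m[1],100,-100.1),(m[0],m[1],31,-100.1)],1)
E
```

```text
[472.21699119 130.6503687   48.        ] [462.29859558  69.43855688  48.        ] [467.25779339 100.04446279  48.        ]
-0.038 0.387 0.058 0 0.0001 0 1; -0.037 0.388 0.059 0 0.0001 0 1; 0 0.345 0 0 0 0 1; 0 0.345 0 0 0 0 1
4 rows end [467.3 100.   31. ] -100.09
```

>>> apply_moves --steps "-0.038 0.387 0.058 0 0 0 1; -0.037 0.388 0.059 0 0 0 1; 0 0 0 0 0 0 1; 0 0.345 0 0 0 0 1; 0 0.345 0 0 0 0 1; 0 0 0 0 0 0 1; 0 0 0 0 0 0 -1; 0 0 0 0 0 0 -1; 0 0 0 0 0 0 -1; 0 0 0 0 0 0 -1; 0 0 0 0 0 0 -1; 0 0 0 0 0 0 -1; 0 0 0 0 0 0 -1; 0 0 0 0 0 0 -1" --newtons 50

```text
clock: 10.2
eef_pos: [467.1, 100.4, 32.4]
tool_rot: [-89.9, 0.0, -100.0]
ft_force: [-2.1, -0.3, 10.1]
opening: 24.8
```

```bash
python3 - <<'E'
from plan import *
o=r.observe();print(o['eef_pos'],o['tool_rot'],o['ft_force'],o['opening'])
plan([(467.3,100,160,-100.1),(649.8,114.9,160,-94.06),(649.8,114.9,56,-94.06)],-1)
E
```

```text
[467.08741303 100.41823985  32.44935363] [-8.99361297e+01  2.44413587e-02 -1.00021143e+02] [-2.11936875 -0.25624958 10.05127669] 24.81038003863938
0.001 -0.425 0.001 0 0.0001 0 -1; 0.001 -0.425 0.001 0 0.0001 0 -1; 0.002 -0.426 0.001 0 0.0001 0 -1; -0.117 0 0.443 0 -0.0084 0 -1; -0.105 0 0.445 0 -0.0084 0 -1; -0.093 0 0.448 0 -0.0084 0 -1; -0.081 0 0.451 0 -0.0084 0 -1; 0 0.52 0 0 0.0001 0 -1; 0 0.52 0 0 0.0001 0 -1
9 rows end [649.8 114.9  56. ] -94.06
```

>>> apply_moves --steps "0 -0.425 0 0 0 0 -1; 0 -0.425 0 0 0 0 -1; 0 -0.425 0 0 0 0 -1; -0.117 0 0.443 0 -0.0084 0 -1; -0.105 0 0.445 0 -0.0084 0 -1; -0.093 0 0.448 0 -0.0084 0 -1; -0.081 0 0.451 0 -0.0084 0 -1; 0 0 0 0 0 0 -1; 0 0.5 0 0 0 0 -1; 0 0.5 0 0 0 0 -1; 0 0 0 0 0 0 -1; 0 0 0 0 0 0 -1; 0 0 0 0 0 0 -1"

```text
clock: 11.82
eef_pos: [650.5, 115.7, 61.6]
tool_rot: [-89.8, 0.1, -94.0]
ft_force: [-0.3, 0.5, -3.3]
opening: 24.2
```

```bash
python3 - <<'E'
from look import *
c,im=look('d3')
from plan import plan
plan([(649.8,114.9,50,-94.06)],-1)
a=np.radians(-4.06); X=np.array([np.cos(a),np.sin(a)]);Y=np.array([-X[1],X[0]])
o=r.observe(); t=o['eef_pos'][:2]; zb=o['eef_pos'][2]-32.4
for z in (zb,zb+48): print([proj(c,(*(t+X*s+Y*32),z),True).round(1) for s in (-12.5,12.5)])
cv2.imwrite('pics/d3z.png',cv2.resize(im[130:330,160:350],None,fx=3,fy=3,interpolation=cv2.INTER_CUBIC))
E
```

```text
11.875 [650.4 115.7  61.4] [-89.8   0.1 -94. ] [-0.2 -0.1 -4. ] 24.3
0.008 0.114 -0.006 0 0.0004 0 -1
1 rows end [649.8 114.9  50. ] -94.05
[array([230.1, 178.5]), array([276.5, 178.5])]
[array([220.9, 206.1]), array([286. , 206.1])]
```

View pics/d3z.png

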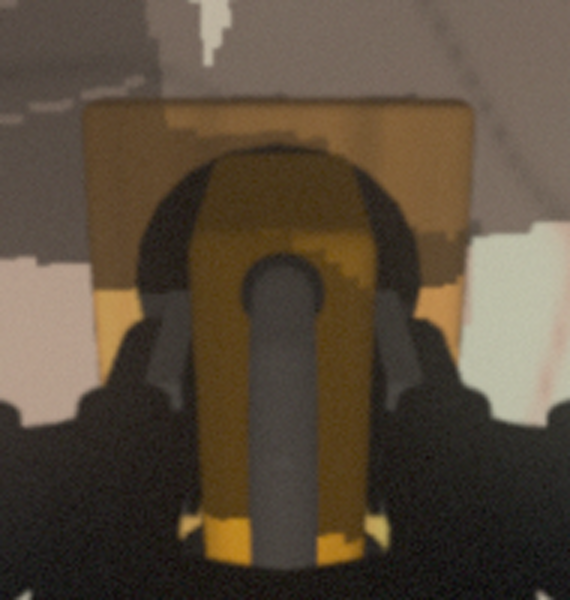

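>>> apply_moves --steps "0 0.11 -0.008 0 0 0 -1; 0 0.03 0 0 0 0 -1; 0 0 0 0 0 0 -1; 0 0 0 0 0 0 -1"

```text
clock: 12.38
eef_pos: [648.4, 115.5, 46.5]
tool_rot: [-90.0, 0.0, -94.0]
ft_force: [-5.5, -1.3, 13.7]
opening: 24.3
```

>>> apply_moves --steps "0 -0.02 0.005 0 0 0 -1; 0 0 0 0 0 0 -1; 0 0 0 0 0 0 -1"

```text
clock: 12.75
eef_pos: [648.5, 115.4, 46.6]
tool_rot: [-90.0, -0.0, -94.0]
ft_force: [-0.6, 0.1, -3.1]
opening: 24.4
```

>>> apply_moves --steps "0 -0.005 0.012 0 0 0 -1; 0 0 0 0 0 0 -1; 0 0 0 0 0 0 -1"

```text
clock: 13.12
eef_pos: [649.9, 115.3, 47.4]
tool_rot: [-90.0, -0.0, -94.0]
ft_force: [-0.4, -0.6, -2.9]
opening: 25.1
```

>>> apply_moves --steps "0 0.008 0 0 0 0 -1; 0 0 0 0 0 0 -1; 0 0 0 0 0 0 0; 0 0 0 0 0 0 0.5; 0 0 0 0 0 0 1; 0 0 0 0 0 0 1; 0 0 0 0 0 0 1; 0 0 0 0 0 0 1; 0 -0.4 0 0 0 0 1; 0 -0.5 0 0 0 0 1; 0 0 0 0 0 0 1; 0 0 0 0 0 0 1"

```text
clock: 14.62
eef_pos: [649.7, 115.3, 136.5]
tool_rot: [-90.0, 0.0, -94.0]
ft_force: [-0.7, -0.5, -1.4]
opening: 85.2
```

```bash
python3 - <<'E'
from look import *
c,im=look('d4')
from plan import plan
plan([(450,-88,175,-108)],1)
E
```

```text
14.675 [649.2 115.2 135.7] [-90.1  -0.  -94. ] [ 0.5  0.  -0.2] 85.3
0.433 -0.079 -0.369 0 0.0156 0 1; 0.451 -0.079 -0.348 0 0.0156 0 1; 0.467 -0.078 -0.325 0 0.0156 0 1; 0.482 -0.079 -0.302 0 0.0156 0 1; 0.497 -0.078 -0.277 0 0.0156 0 1
5 rows end [450. -88. 175.] -108.02
```

View pics/d4.png

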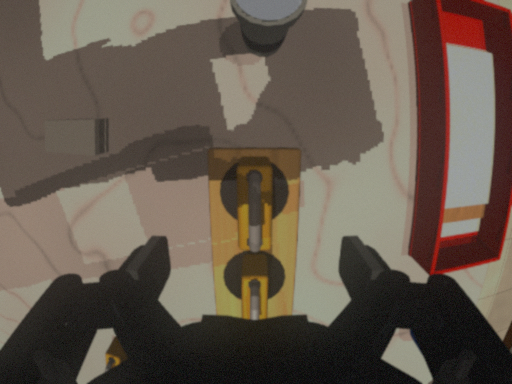

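The giant stands on pad_1 and the torch still stands. Next is the medium.

>>> apply_moves --steps "0.433 -0.079 -0.369 0 0.0156 0 1; 0.451 -0.079 -0.348 0 0.0156 0 1; 0.467 -0.078 -0.325 0 0.0156 0 1; 0.482 -0.079 -0.302 0 0.0156 0 1; 0.497 -0.078 -0.277 0 0.0156 0 1; 0 0 0 0 0 0 1; 0 0 0 0 0 0 1; 0 0 0 0 0 0 1"

```text
clock: 15.68
eef_pos: [451.4, -87.2, 175.5]
tool_rot: [-90.0, 0.0, -108.0]
ft_force: [-0.0, 0.2, 0.4]
opening: 85.4
```

```bash
python3 - <<'E'
from look import *
c,im=look('e1')
brass(c,im,(458,-84),36)
cv2.imwrite('pics/e1z.png',cv2.resize(im[130:260,190:340],None,fx=4,fy=4,interpolation=cv2.INTER_CUBIC))
E
```

```text
15.725 [451.4 -87.2 175.5] [ -90.     0.  -107.9] [-0.2 -0.2 -0.6] 85.5
comp [254 156  22  50 997] ctr px [264.6 181.3] centre [462.2 -85. ] size [45.9 19.2] yaw -18.0 cam [472. -23. 299.]
```

View pics/e1z.png

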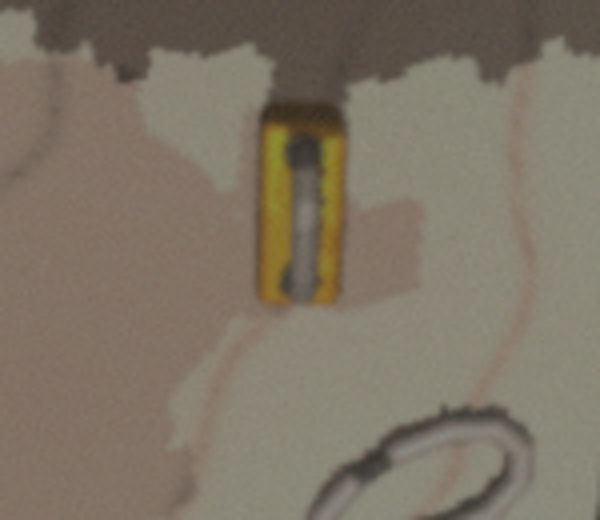

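```bash
python3 - <<'E'
from look import *
from plan import plan
c=np.load('pics/e1.npy',allow_pickle=True).item()
A=onz(c,(266.3,160.5),36,True);B=onz(c,(264.9,205.7),36,True);m=(A+B)/2;d=A-B;yw=np.degrees(np.arctan2(-d[0],d[1]));print(A,B,m,np.linalg.norm(d),yw)
yw-=90
plan([(m[0],m[1],85,yw),(m[0],m[1],25,yw)],1)
E
```

```text
[469.33556695 -67.4778072   36.        ] [ 455.41139487 -107.59667108   36.        ] [462.37348091 -87.53723914  36.        ] 42.466525720049916 -19.140504172144087
-0.015 0.452 0.053 0 0.0033 0 1; -0.016 0.453 0.053 0 0.0033 0 1; 0 0.6 0 0 0.0001 0 1
3 rows end [462.4 -87.5  25. ] -109.14
```

>>> apply_moves --steps "-0.015 0.452 0.053 0 0.0033 0 1; -0.016 0.453 0.053 0 0.0033 0 1; 0 0 0 0 0 0 1; 0 0.3 0 0 0 0 1; 0 0.3 0 0 0 0 1; 0 0 0 0 0 0 1; 0 0 0 0 0 0 -1; 0 0 0 0 0 0 -1; 0 0 0 0 0 0 -1; 0 0 0 0 0 0 -1; 0 0 0 0 0 0 -1; 0 0 0 0 0 0 -1; 0 0 0 0 0 0 -1; 0 0 0 0 0 0 -1; 0 0 0 0 0 0 -1" --newtons 40

```text
clock: 17.6
eef_pos: [462.2, -88.3, 26.2]
tool_rot: [-90.0, 0.0, -109.2]
ft_force: [-0.4, 0.6, 8.8]
opening: 18.9
```

```bash
python3 - <<'E'
from plan import *
o=r.observe();print(o['eef_pos'],o['tool_rot'],o['ft_force'],o['opening'])
p=o['eef_pos']
plan([(p[0],p[1],150,-109.1),(637.7,-54.5,150,-94.06),(637.7,-54.5,50,-94.06)],-1)
E
```

```text
[462.19766883 -88.34115091  26.19163892] [-8.99554033e+01  7.01235503e-03 -1.09207840e+02] [-0.37252705  0.6163801   8.77427936] 18.87915932098388
0 -0.413 0 0 -0.0002 0 -1; 0 -0.413 0 0 -0.0002 0 -1; 0 -0.412 0 0 -0.0002 0 -1; -0.298 0 0.516 0 -0.0279 0 -1; -0.252 0 0.54 0 -0.0279 0 -1; -0.203 0 0.56 0 -0.0279 0 -1; 0 0.5 0 0 0.0001 0 -1; 0 0.5 0 0 0.0001 0 -1
8 rows end [637.7 -54.5  50. ] -94.07
```

>>> apply_moves --steps "0 -0.413 0 0 0 0 -1; 0 -0.413 0 0 0 0 -1; 0 -0.412 0 0 0 0 -1; -0.298 0 0.516 0 -0.0279 0 -1; -0.252 0 0.54 0 -0.0279 0 -1; -0.203 0 0.56 0 -0.0279 0 -1; 0 0 0 0 0 0 -1; 0 0.47 0 0 0 0 -1; 0 0.47 0 0 0 0 -1; 0 0 0 0 0 0 -1; 0 0 0 0 0 0 -1; 0 0 0 0 0 0 -1"

```text
clock: 19.1
eef_pos: [638.8, -55.0, 57.6]
tool_rot: [-89.8, -0.0, -94.1]
ft_force: [-0.2, -0.1, -1.8]
opening: 19.1
```

```bash
python3 - <<'E'
from look import *
c,im=look('e3')
from plan import plan
o=r.observe(); t=o['eef_pos'][:2]; zb=o['eef_pos'][2]-26.2
plan([(637.7,-54.5,42,-94.06)],-1)
a=np.radians(-4.06); X=np.array([np.cos(a),np.sin(a)]);Y=np.array([-X[1],X[0]])
for z in (zb,zb+36): print([proj(c,(*(t+X*s+Y*22),z),True).round(1) for s in (-10,10)])
print('pad edge',[proj(c,(*(np.array([637.7,-54.5])+X*s[0]+Y*s[1]),14),True).round(1) for s in ((-30,0),(30,0),(0,30))])
cv2.imwrite('pics/e3z.png',cv2.resize(im[130:330,160:350],None,fx=3,fy=3,interpolation=cv2.INTER_CUBIC))
E
```

```text
19.15 [638.7 -54.9  57.5] [-89.8  -0.  -94.1] [ 0.1  0.4 -1.4] 19.3
-0.004 0.155 -0.01 0 -0.0005 0 -1
1 rows end [637.7 -54.5  42. ] -94.06
[array([234.3, 199.5]), array([272.2, 199.4])]
[array([229. , 224.7]), array([277.5, 224.6])]
pad edge [array([202.5, 225.2]), array([300.9, 225. ]), array([251.4, 176.8])]
```

View pics/e3z.png

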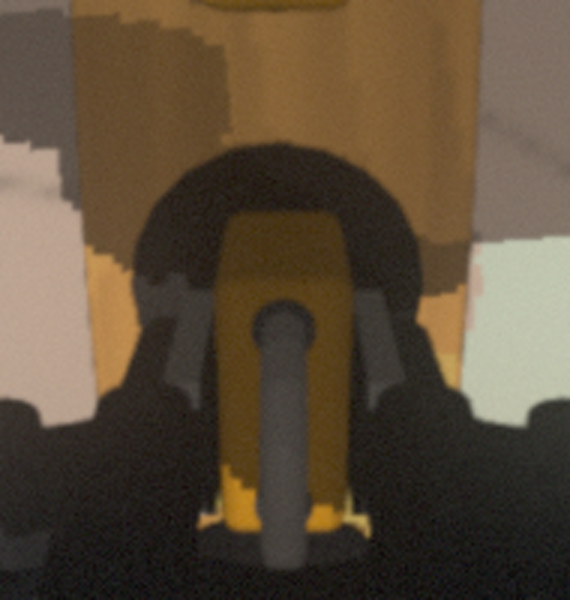

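>>> apply_moves --steps "-0.004 0.12 -0.006 0 0 0 -1; 0 0.042 0 0 0 0 -1; 0 0 0 0 0 0 -1; 0 0 0 0 0 0 -1"

```text
clock: 19.65
eef_pos: [636.5, -54.2, 40.1]
tool_rot: [-90.0, 0.0, -94.1]
ft_force: [-6.1, 0.5, 14.2]
opening: 19.6
```

>>> apply_moves --steps "0 -0.022 0.008 0 0 0 -1; 0 0 0 0 0 0 -1; 0 0 0 0 0 0 -1"

```text
clock: 20.02
eef_pos: [637.4, -54.4, 40.9]
tool_rot: [-90.0, 0.0, -94.1]
ft_force: [-0.4, -0.8, -1.7]
opening: 19.5
```

Within 0.7 mm of the pad and at the right x, so I release.

>>> apply_moves --steps "0 0.004 0.005 0 0 0 -1; 0 0 0 0 0 0 -1; 0 0 0 0 0 0 0; 0 0 0 0 0 0 0.5; 0 0 0 0 0 0 1; 0 0 0 0 0 0 1; 0 0 0 0 0 0 1; 0 0 0 0 0 0 1; 0 -0.4 0 0 0 0 1; 0 -0.5 0 0 0 0 1; 0 0 0 0 0 0 1; 0 0 0 0 0 0 1"

```text
clock: 21.52
eef_pos: [637.9, -54.4, 130.7]
tool_rot: [-90.0, -0.0, -94.1]
ft_force: [0.2, -0.2, -0.0]
opening: 85.5
```

```bash
python3 - <<'E'
from look import *
c,im=look('e4')
from plan import plan
plan([(445,-272,170,-116)],1)
E
```

```text
21.575 [637.4 -54.3 129.9] [-90.1   0.  -94.1] [-0.3 -0.6 -0.7] 85.6
0.462 -0.08 -0.352 0 0.0243 0 1; 0.487 -0.08 -0.316 0 0.0243 0 1; 0.51 -0.08 -0.278 0 0.0243 0 1; 0.53 -0.08 -0.238 0 0.0243 0 1; 0.547 -0.081 -0.197 0 0.0243 0 1
5 rows end [ 445.1 -272.   170. ] -116.01
```

View pics/e4.png

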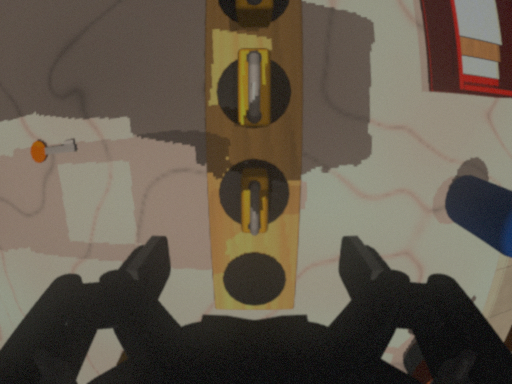

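The large and medium both stand centred. The smallest is next.

>>> apply_moves --steps "0.462 -0.08 -0.352 0 0.0243 0 1; 0.487 -0.08 -0.316 0 0.0243 0 1; 0.51 -0.08 -0.278 0 0.0243 0 1; 0.53 -0.08 -0.238 0 0.0243 0 1; 0.547 -0.081 -0.197 0 0.0243 0 1; 0 0 0 0 0 0 1; 0 0 0 0 0 0 1; 0 0 0 0 0 0 1"

```text
clock: 22.58
eef_pos: [446.3, -271.1, 170.3]
tool_rot: [-90.1, 0.0, -115.9]
ft_force: [-0.5, -1.4, 0.0]
opening: 85.2
```

```bash
python3 - <<'E'
from look import *
c,im=look('f1')
brass(c,im,(454,-268),30)
cv2.imwrite('pics/f1z.png',cv2.resize(im[130:260,190:340],None,fx=4,fy=4,interpolation=cv2.INTER_CUBIC))
E
```

```text
22.625 [ 446.4 -271.   170.4] [ -90.1    0.  -115.9] [-0.6 -0.7  0.1] 85.2
comp [255 160  21  39 651] ctr px [264.8 179.1] centre [ 458.1 -269. ] size [35.5 16.3] yaw -19.3 cam [ 476. -211.  294.]
```

View pics/f1z.png

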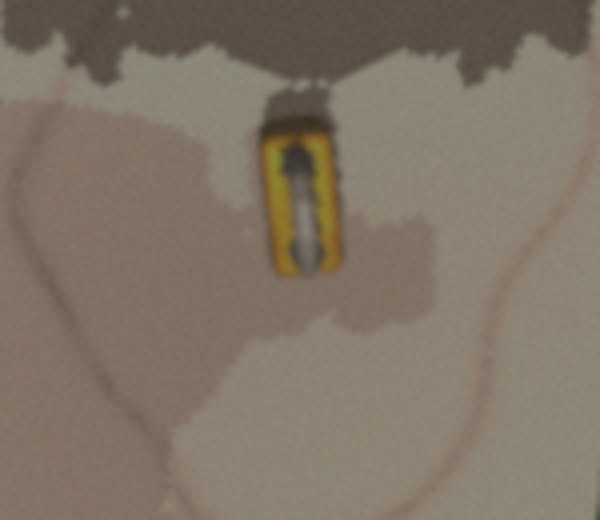

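```bash
python3 - <<'E'
from look import *
from plan import plan
c=np.load('pics/f1.npy',allow_pickle=True).item()
A=onz(c,(264.3,163),30,True);B=onz(c,(267,198.7),30,True);m=(A+B)/2;d=A-B;yw=np.degrees(np.arctan2(-d[0],d[1]));print(A,B,m,np.linalg.norm(d),yw)
yw-=90
plan([(m[0],m[1],80,yw),(m[0],m[1],22.5,yw)],1)
E
```

```text
[ 464.0685996  -255.34385054   30.        ] [ 451.93126267 -286.66928781   30.        ] [ 457.99993114 -271.00656917   30.        ] 33.59461218432713 -21.179329809665624
-0.026 0.452 0.052 0 -0.0131 0 1; -0.023 0.452 0.054 0 -0.0131 0 1; 0 0.575 0 0 0 0 1
3 rows end [ 458.  -271.    22.5] -111.19
```

>>> apply_moves --steps "-0.026 0.452 0.052 0 -0.0131 0 1; -0.023 0.452 0.054 0 -0.0131 0 1; 0 0 0 0 0 0 1; 0 0.29 0 0 0 0 1; 0 0.285 0 0 0 0 1; 0 0 0 0 0 0 1; 0 0 0 0 0 0 -1; 0 0 0 0 0 0 -1; 0 0 0 0 0 0 -1; 0 0 0 0 0 0 -1; 0 0 0 0 0 0 -1; 0 0 0 0 0 0 -1; 0 0 0 0 0 0 -1; 0 0 0 0 0 0 -1; 0 0 0 0 0 0 -1" --newtons 30

```text
clock: 24.5
eef_pos: [457.8, -272.3, 23.7]
tool_rot: [-90.0, -0.0, -111.3]
ft_force: [-0.4, 0.3, 5.8]
opening: 16.6
```

```bash
python3 - <<'E'
from plan import *
o=r.observe();print(o['eef_pos'],o['tool_rot'],o['ft_force'],o['opening'])
p=o['eef_pos']
plan([(p[0],p[1],150,-111.2),(632,-139.3,150,-94.06),(632,-139.3,56,-94.06)],-1)
E
```

```text
[ 457.76554554 -272.2749198    23.7415953 ] [-8.99643032e+01 -5.91328990e-03 -1.11302513e+02] [-0.43497156  0.25618126  5.78583668] 16.629310499052846
0 -0.421 0 0 -0.0002 0 -1; 0 -0.421 0 0 -0.0002 0 -1; 0 -0.421 0 0 -0.0002 0 -1; -0.467 0 0.286 0 -0.0238 0 -1; -0.445 0 0.32 0 -0.0238 0 -1; -0.42 0 0.352 0 -0.0238 0 -1; -0.392 0 0.383 0 -0.0238 0 -1; 0 0.47 0 0 0 0 -1; 0 0.47 0 0 0 0 -1
9 rows end [ 632.  -139.3   56. ] -94.06
```

>>> apply_moves --steps "0 -0.421 0 0 0 0 -1; 0 -0.421 0 0 0 0 -1; 0 -0.421 0 0 0 0 -1; -0.467 0 0.286 0 -0.0238 0 -1; -0.445 0 0.32 0 -0.0238 0 -1; -0.42 0 0.352 0 -0.0238 0 -1; -0.392 0 0.383 0 -0.0238 0 -1; 0 0 0 0 0 0 -1; 0 0.47 0 0 0 0 -1; 0 0.47 0 0 0 0 -1; 0 0 0 0 0 0 -1; 0 0 0 0 0 0 -1; 0 0 0 0 0 0 -1"

```text
clock: 26.12
eef_pos: [633.3, -140.0, 57.7]
tool_rot: [-89.8, -0.0, -94.2]
ft_force: [0.2, -0.7, -1.3]
opening: 16.3
```

```bash
python3 - <<'E'
from look import *
c,im=look('f3')
from plan import plan
o=r.observe(); t=o['eef_pos'][:2]; zb=o['eef_pos'][2]-23.7
plan([(632,-139.3,38.5,-94.06)],-1)
a=np.radians(-4.06); X=np.array([np.cos(a),np.sin(a)]);Y=np.array([-X[1],X[0]])
for z in (zb,zb+30): print([proj(c,(*(t+X*s+Y*17),z),True).round(1) for s in (-8.5,8.5)])
print('pad edge',[proj(c,(*(np.array([631.8,-139.2])+X*s[0]+Y*s[1]),14),True).round(1) for s in ((-30,0),(30,0),(0,30))])
cv2.imwrite('pics/f3z.png',cv2.resize(im[130:330,160:350],None,fx=3,fy=3,interpolation=cv2.INTER_CUBIC))
E
```

```text
26.175 [ 633.2 -139.9   57.6] [-89.8  -0.  -94.2] [ 1.3  0.  -1.1] 16.5
-0.005 0.191 -0.013 0 -0.0006 0 -1
1 rows end [ 632.  -139.3   38.5] -94.06
[array([237.1, 209.9]), array([269.5, 209.8])]
[array([233.5, 232.4]), array([273.2, 232.3])]
pad edge [array([201.8, 224.7]), array([300.2, 224.5]), array([250.7, 176.3])]
```

View pics/f3z.png

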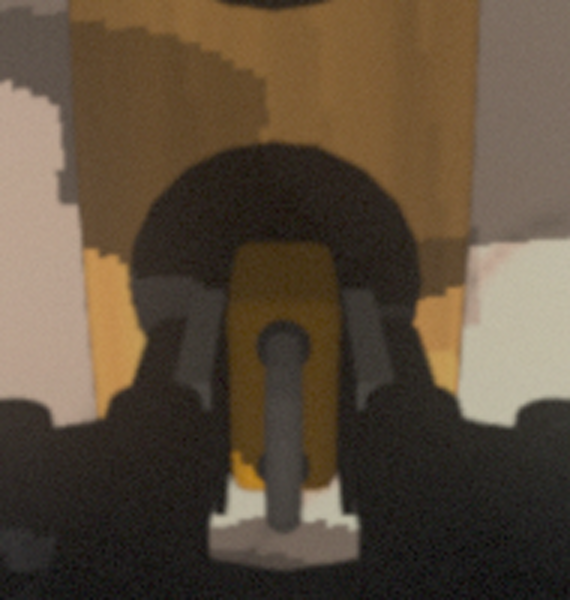

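>>> apply_moves --steps "0 0.12 -0.004 0 0 0 -1; 0 0.055 0 0 0 0 -1; 0 0 0 0 0 0 -1; 0 0 0 0 0 0 -1"

```text
clock: 26.68
eef_pos: [631.3, -139.3, 37.6]
tool_rot: [-90.0, 0.0, -94.2]
ft_force: [-0.9, 0.7, 0.8]
opening: 16.6
```

>>> apply_moves --steps "0.004 -0.008 0.01 0 0 0 -1; 0 0 0 0 0 0 -1; 0 0.004 0 0 0 0 -1; 0 0 0 0 0 0 -1; 0 0 0 0 0 0 0; 0 0 0 0 0 0 0.5; 0 0 0 0 0 0 1; 0 0 0 0 0 0 1; 0 0 0 0 0 0 1; 0 0 0 0 0 0 1; 0 -0.4 0 0 0 0 1; 0 -0.5 0 0 0 0 1; 0 -0.5 0 0 0 0 1; 0 0 0 0 0 0 1; 0 0 -0.6 0 0 0 1; 0 0 -0.6 0 0 0 1; 0 0 -0.6 0 0 0 1; 0 0 -0.6 0 0 0 1; 0 0 0 0 0 0 1; 0 0 0 0 0 0 1"

```text
clock: 29.18
eef_pos: [393.7, -122.6, 178.3]
tool_rot: [-89.9, -0.0, -94.2]
ft_force: [0.3, -0.8, -0.0]
opening: 85.3
```

```bash
python3 - <<'E'
from look import *
c,im=look('g1')
t=r.read_camera('top')[:,:,::-1]; s=r.read_camera('scene')[:,:,::-1]
cv2.imwrite('pics/g_top.png',cv2.resize(t[110:260,120:400],None,fx=2.8,fy=2.8,interpolation=cv2.INTER_CUBIC))
cv2.imwrite('pics/g_scene.png',cv2.resize(s[120:270,80:410],None,fx=2.4,fy=2.4,interpolation=cv2.INTER_CUBIC))
E
```

```text
29.225 [ 394.3 -122.7  178.4] [-89.9  -0.  -94.2] [ 0.3 -1.2  0.4] 85.6
```

View pics/g_top.png

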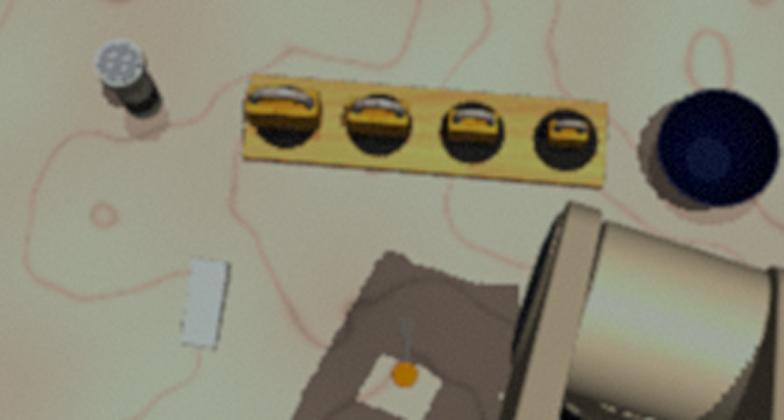

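View pics/g_scene.png

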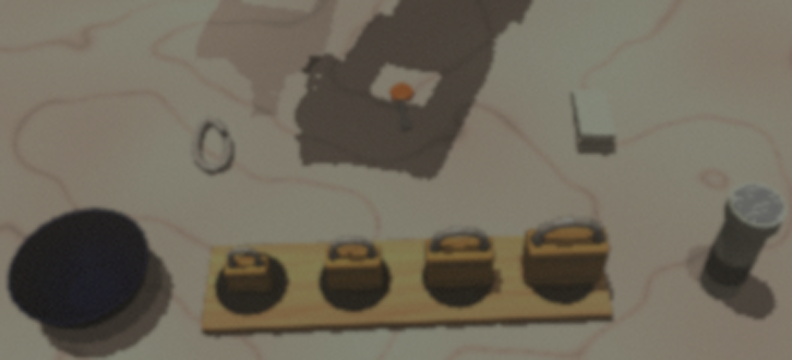

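View pics/g1.png

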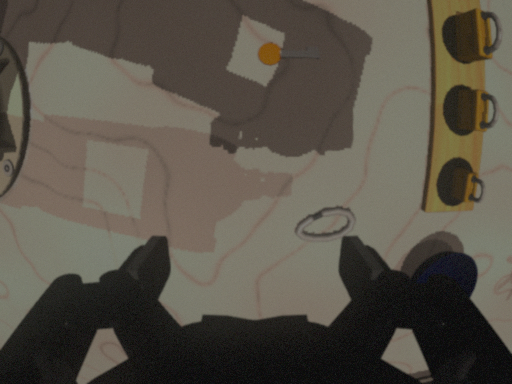

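Every padlock stands in order, and the bowl and torch are unmoved. I check the centring against the top camera, using the body bases and tops.

```bash
python3 - <<'E'
from look import *
t=r.read_camera('top')[:,:,::-1].copy(); c=r.calibration('top')
a=np.radians(-4.06); X=np.array([np.cos(a),np.sin(a)]);Y=np.array([-X[1],X[0]])
# pads as the top camera itself sees them
pads=[(647.5,115.2),(641.7,30.4),(635.3,-54.1),(629.5,-138.8)]
dim=[(64,25,48),(54,22,42),(44,20,36),(34,17,30)]
z=8; big=cv2.resize(t[130:190,195:345],None,fx=5,fy=5,interpolation=cv2.INTER_CUBIC)
for p,(w,th,h) in zip(pads,dim):
    for zz,col in ((14,(0,0,255)),(14+h,(255,0,0))):
        q=[proj(c,(*(np.array(p)+X*i*th/2+Y*j*w/2),zz)) for i,j in ((-1,-1),(-1,1),(1,1),(1,-1))]
        q=np.array([((u-195+.5)*5,(v-130+.5)*5) for u,v in q],np.int32); cv2.polylines(big,[q],True,col,1)
cv2.imwrite('pics/g_chk.png',big)
E
```

```text
(no output)
```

View pics/g_chk.png

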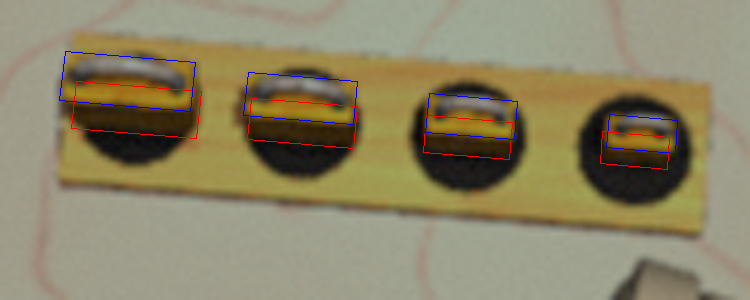

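```bash
python3 - <<'E'
from rig import r
print(r.observe()['clock']); print(r.close_job())
E
```

```text
29.375
the job is handed in; nothing more can be done
None
```

All four padlocks stand upright on the pads in size order, and I handed the job in at about 29 s. From the bowl end, the smallest is on pad_4, the medium on pad_3, the large on pad_2 and the giant on pad_1, next to the torch.

- **Final views:** the top and scene pictures show all four upright and in order. The bowl and torch are where they were, and the gripper is open and well clear.
- **Centring:** each padlock is within about 2–3 mm of its pad's centre. The giant sits about 2 mm towards the torch in the top view. The large may be slightly off the same way, but its edge was hard to read there.
- **Disagreement between cameras:** the top and wrist cameras differed by about 2 mm in x on the pad positions. I used the wrist camera, because it matched the held padlock.
- **Forces:** wrist forces read between moves stayed at about 16 N or less, from pressing lightly on the pads while setting padlocks down. The limit is 120 N.

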